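Load a circuit board under the spring clip of a soldering jig

TASK

Load the circuit board into the soldering jig with your fingertips: press the long thumb tab of the spring clip down with one fingertip and keep it down, so that its jaw stands up, while the other fingertip pushes the board along its rails, beneath the jaw, until it is fully home against the end stop. Then let go so that the clip comes down on the board and holds it, and draw clear. Only push the board, never lift it off its rails, and leave the tin, the pot, the steel block and the screwdriver where they are.

Things in the scene. Friction and masses are not known exactly. Their poses are not given: they have to be found in the camera images.
- jig: Soldering jig screwed to the bench: dark steel base plate, two aluminium rails, end stop, spring clip. Fixed, but placed anew each run. Origin: on the bench, on the centre line between the rails. Jig frame (mm): +x is the way the board is pushed, +y the clip's side, z from the bench. Base plate x -78..46, y -38..90, 6 thick. Bearing ears 6 x 16, up to z 32, at y 45, x -69 and 33.
- slot (a point): Middle of the rails' open rear end (jig x -50, z 22). The rails run along x from -50 to 38, tops at z 22; the board rests on them by its edges. Between them a slot 36 wide (y -18..18) is clear down to the base plate (z 6) and open at the rear, so a fingertip can go down behind the board and follow it. Guide lips on the rails: |y| 26.5..32.5, top z 27, 1.5 play each side of the board.
- stop (a point): Middle of the face of the end stop (jig x 30), a bar 8 thick across both rails with its top at z 32. The board's leading edge comes to rest against it.
- home (a point): Where the board's origin lies when it is fully home against the stop: jig x 10, y 0 (play 1.5 either way), z 22 mm.
- board: The flat part: green circuit board on a black plastic plate, 40 (x) x 50 (y) x 8 mm, about 60 g, loose. Origin: centre of the underside, axes as the jig's. Starts on the rails 23 to 36 mm short of home, leading (+x) edge 3 to 16 mm short of the jaw; pushed at its rear (-x) edge. On top: terminal strip 5 high along its -y side, chip 2 high in the middle; its 13 mm at +y are flat for the jaw.
- clip: Steel spring clip on a hinge pin along the jig's x. Origin: on the pin, jig x 0, y 45, z 24 mm; axes as the jig's at clip_angle 0. On the +y side of the pin is the thumb tab, 86 long (jig x -60..26), reaching 40 out from the pin, outer edge rolled, 2 proud. On the -y side, only at jig x 10..24, a gooseneck 12 above the pin carries the jaw. Pressing the tab down lifts the jaw.
- clip_angle (a joint): Opening of the clip, rad: 0 at rest, 0.47 at its stop. At 0 the tab slopes up at 0.45 and the jaw is 4 mm above the rails: it blocks the board. At 0.17 the jaw touches the top of a board on the rails, at 0.25 clears it by 1.8 mm, at 0.40 by 5 mm. At 0.45 the tab is level, top 20 mm above the bench. Spring 0.07 N m at 0, 0.15 at 0.45; it shuts when let go.
- tab (a point): Point on top of the thumb tab, mid-length (jig x -17), 22 mm out from the pin. At rest the tab's top 31 mm out from the pin is 34 mm above the bench. Pressing there takes 2 to 5 N. The tab is long, so the pressing fingertip may slide along it in jig x while it holds it down.
- jaw (a point): Lowest point of the jaw, a rolled steel bead 6 mm thick and 14 mm long along the jig's x, in the middle of its length (jig x = 17, y = 21 mm with the clip at rest).
- paint_tin: Paint tin, diameter 68, height 85 mm, standing beyond a far corner of the jig. Origin: centre of its underside. Leave it.
- enamel_pot: Small enamel pot, diameter 33, height 46 mm, standing beyond a far corner of the jig. Origin: centre of its underside. Leave it.
- ballast: Steel ballast block 70 x 35 x 14 mm, lying beside the jig on the side away from the clip. Origin: centre of its underside. Leave it.
- screwdriver: Screwdriver with red handle, 190 mm long, lying on the bench at the clip's side of the jig. Its own +x axis points to the tip. Leave it.
Not all that is in view belongs to the job. Of the things that look like the jig, the smallest one is meant.

How it is judged:
By the outcome, as a careful person would: the job done as asked, in the order asked, and still so for the second after the job is handed in, with the robot touching nothing.
It also fails if it takes over 32 s, if anything falls off the work surface, if the arm or the gripper's body presses on something with over 40 N, if the wrist force passes 120 N, or if a joint passes its speed limit or range.

ROBOT

A 7-joint arm with a two-finger parallel gripper is mounted at the origin on the work surface. World frame = base frame: x ahead of the robot, y to its left, z up, the work surface at z = 0. Lengths are in m, angles in rad, forces in N, time in s.
With the tool pointing down it reaches from about 0.425 to 0.8 m from the base axis. Payload 8.3 kg.
Tool frame: the origin (TCP) lies at the very end of the fingers, on their centre line; the grasp point (between the pads) lies ctrl.grasp_offset behind it (ctrl.grasp_offset is the distance from the TCP to the grasp point, in m); z points along the fingers, y is the direction in which the jaws open and shut (so a half turn about z gives the same grasp; the last joint's range is limited). The gripper opens to 85 mm and grips with 20 to 120 N. Pads are 22 mm wide; open, the fingers measure 114 mm over their backs; the gripper's body (76 mm by 85 mm) begins 54 mm behind the grasp point. The pads swing forward as they close: fully open they stand 13 mm farther back than shut.
Start: joints at [1.142, 0.383, 0.016, 1.37, -0.006, 1.388, -0.046], TCP at [0.224, -0.584, 0.231] pointing down, gripper open.
Joint ranges: [-2.95, 2.95], [-0.25, 2.06], [-1.52, 1.56], [0.18, 2.33], [-1.44, 4.58], [0.02, 2.06], [-3.01, 3.01]. Speed limits (rad/s): [2.39, 2.39, 3.01, 3.01, 3.14, 3.14, 3.14].

INTERFACE

Orientations are given as a rotation vector (axis times angle).
In Python, from bench import sense, get_image, ticket, ctrl gives the robot as it stands.
- The arm moves only by the tool arm_command, never from a script. Its argument "deltas" is a list of rows, each an object with "slide": the shift along the world's x, y, z in cm, a list of three; "angular": the turn, a rotation vector about the world's x, y, z in rad, a list of three; "grip": the gripper command: -1 is shut, 1 is fully open, values between are in proportion. A call has 1 to 12 rows; each row is the pose to reach, as a shift and turn from the pose commanded when the call began; what a row does not reach only later rows make up. A row lasts 1/12 s, in which the tool goes at most 41.7 mm and 7.16 degrees, less where a joint would pass 70% of its speed; a pose out of reach is approached as far as the arm can. A call with a gripper value outside its range is refused whole. The fingers move at their own pace and stop on an object; "force" is the grip in N (left out, the last holds). Time passes only in rows, so rows that repeat a pose let the fingers close. It gives the time, the measured TCP pose, the force and the opening at its end, in the units of the state.
- sense(): the state, without advancing time (a new reading comes with each control period).
- get_image(name): name is "scene" or "top" or "wrist"; returns a dict with "frame" (420x560x3 uint8, red, green, blue), "range_z" (420x560 float32, m along the optical axis (not along the pixel's ray), 0 where there is no reading), "fx", "fy", "cx", "cy" (pixels), "camera_from_world" (4x4, takes a point from world to camera coordinates). Camera axes: x right, y up, looking along -z (the intrinsics and any distortion apply to the point x, -y, -z); pixel columns grow to the right and rows downward; lengths in m; the calibration is good to about 2 mm. A picture is of the moment at which its call begins.
- ticket.hand_in(): hands the job in, once; it reports no verdict.
The state is a dict: "clock": time; "joint_positions": joint angles; "joint_velocities": joint speeds; "effort": joint torques, N m; "eef_pos": TCP position; "ee_rot": TCP orientation; "force": force on the tool from outside, world axes, zero at the start; "moment": the same for the moment, N m; "grip_width": opening from 0.0 (shut) to 1.0 (fully open).
Only numpy, scipy, OpenCV 4.12 (cv2) and the standard library are available. Lean on these libraries where they do the work, as an engineer would, in place of code of your own. Each camera call takes 0.05 s, during which the arm holds its last target.

## Working session

There is one attempt and no reset: what is moved stays moved. The work goes in short steps, Python scripts to look and compute and a tool call to move; the robot and the scene stay as the last step left them, time stands still between calls to the robot, and variables do not carry over. Pictures are saved under pics/ and viewed, and the job is handed in when it is done.

Besides the shell and the picture viewer there is one more tool, called as name(argument=value, ...) on one line, values as JSON. arm_command: Moves the arm, as the interface text tells. Its arguments: {"type":"object","properties":{"deltas":{"type":"array","items":{"type":"object","properties":{"slide":{"type":"array","items":{"type":"number"}},"angular":{"type":"array","items":{"type":"number"}},"grip":{"type":"number"}}}},"force":{"type":"number"}},"required":["deltas"]}

```bash
ls; mkdir -p pics; python3 - <<'E'
from bench import sense,get_image,ticket,ctrl
import cv2,numpy as np
print(sense()); print(ctrl.grasp_offset)
for n in("scene","top","wrist"):
    d=get_image(n); cv2.imwrite(f"pics/{n}0.png",d["frame"][:,:,::-1]); print(n,d["fx"],d["fy"],d["cx"],d["cy"],[k for k in d]); print(np.round(d["camera_from_world"],3))
    np.savez(f"pics/{n}0.npz",**d)
E
```

```text
pics
{'clock': 0.0, 'joint_positions': array([ 1.14209851,  0.38425573,  0.0163976 ,  1.37114707, -0.00630181,
        1.38821159, -0.04648483]), 'joint_velocities': array([-1.75822172e-03, -1.74567345e-03, -7.02375228e-05,  6.70484398e-04,
       -2.44285559e-04,  9.21588895e-04,  8.97621836e-04]), 'effort': array([ 6.43746466e-05, -6.27597213e+01,  8.44356883e-01, -3.71819651e+01,
        1.65676576e-02,  1.41531072e-02,  4.20850563e-05]), 'eef_pos': array([ 0.22339991, -0.58317081,  0.23027132]), 'ee_rot': array([-3.08727785e+00, -5.71132031e-01,  6.30310035e-04]), 'force': array([-0.09947763, -0.38688159,  0.65366092]), 'moment': array([ 0.00173272, -0.03165356,  0.01087754]), 'grip_width': 0.9975507035523433}
0.0187
scene 449.02890554617255 449.02890554617255 276.64927889526723 205.48812400428142 ['frame', 'range_z', 'fx', 'fy', 'cx', 'cy', 'camera_from_world']
[[ 0.792  0.611 -0.002 -0.49 ]
 [-0.424  0.552  0.718  0.174]
 [ 0.44  -0.568  0.696 -1.296]
 [ 0.     0.     0.     1.   ]]
top 434.15363707651534 434.15363707651534 278.68350821635175 202.54023911145245 ['frame', 'range_z', 'fx', 'fy', 'cx', 'cy', 'camera_from_world']
[[ 0.011 -1.     0.017  0.03 ]
 [ 0.996  0.013  0.09  -0.569]
 [-0.09   0.016  0.996 -1.05 ]
 [ 0.     0.     0.     1.   ]]
wrist 306.7127318789409 306.7127318789409 280.87272967792546 208.94557709616132 ['frame', 'range_z', 'fx', 'fy', 'cx', 'cy', 'camera_from_world']
[[ 0.357 -0.934 -0.002 -0.624]
 [ 0.889  0.34  -0.307  0.04 ]
 [ 0.287  0.108  0.952 -0.381]
 [ 0.     0.     0.     1.   ]]
```

View pics/scene0.png

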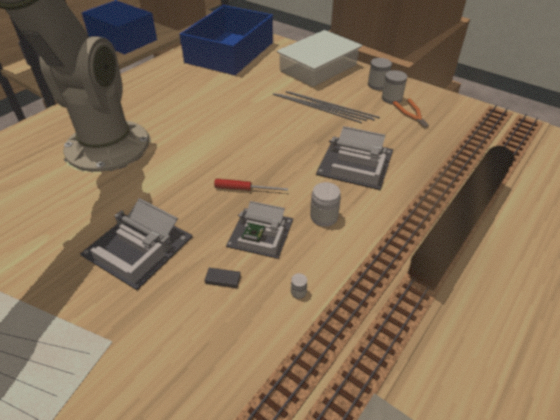

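View pics/top0.png

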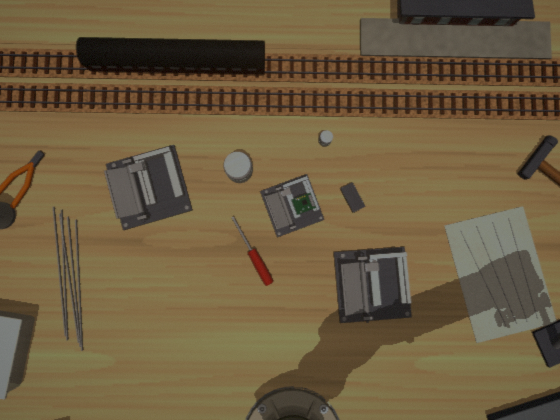

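View pics/wrist0.png

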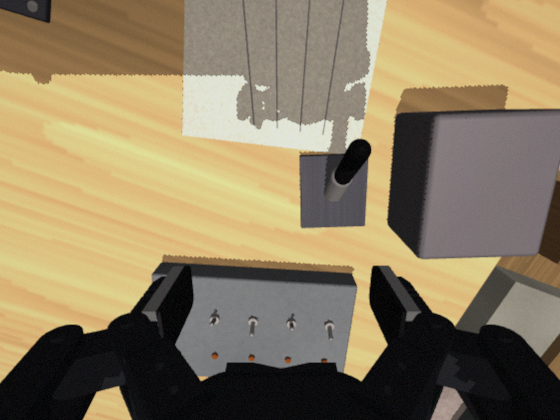

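The smallest jig is in the top view at about (292,205), with the clip on the left (+y), the board at (303,203), the tin at (238,166), the pot at (326,137), the block at (352,197) and the screwdriver at (255,255). I'll measure it next.

```bash
cat > h.py <<'E'
import numpy as np,cv2
def load(n): return dict(np.load(f"pics/{n}.npz"))
def cloud(d):
    h,w=d["range_z"].shape; u,v=np.meshgrid(np.arange(w),np.arange(h)); z=d["range_z"]
    c=np.stack([(u-d["cx"])/d["fx"]*z,-(v-d["cy"])/d["fy"]*z,-z,np.ones_like(z)],-1)
    return (c@np.linalg.inv(d["camera_from_world"]).T)[...,:3]
def ray(d,u,v,zp):
    M=np.linalg.inv(d["camera_from_world"]); r=M[:3,:3]@np.array([(u-d["cx"])/d["fx"],-(v-d["cy"])/d["fy"],-1]); o=M[:3,3]
    return o+r*(zp-o[2])/r[2]
def proj(d,P):
    c=d["camera_from_world"]@np.append(P,1); return d["cx"]+d["fx"]*c[0]/-c[2], d["cy"]-d["fy"]*c[1]/-c[2]
E
python3 - <<'E'
from h import *
for n,(u0,v0,u1,v1) in {"top0":(225,120,375,290),"scene0":(200,165,360,305)}.items():
    d=load(n); im=d["frame"][v0:v1,u0:u1,::-1]; s=5 if n=="scene0" else 3.5
    s=5 if n=="scene0" else 3.5
    cv2.imwrite(f"pics/{n}z.png",cv2.resize(im,None,fx=s,fy=s,interpolation=cv2.INTER_CUBIC))
d=load("top0");P=cloud(d)
f=d["frame"].astype(int)
print(P[205,292],P[203,303], P[240,200])
# base plate: dark
m=((f.max(2)<75)).astype(np.uint8); m[:160]=0;m[250:]=0;m[:,:255]=0;m[:,330:]=0
cs,_=cv2.findContours(m,0,1)
c=max(cs,key=cv2.contourArea); r=cv2.minAreaRect(np.vstack([k for k in cs if cv2.contourArea(k)>20])); b=cv2.boxPoints(r); print(r,b)
for q in b: print(ray(d,*q,0.006))
E
```

```text
[0.56202477 0.00463939 0.03001871] [ 0.56734855 -0.02248869  0.02978801] [ 0.4735357   0.23356466 -0.00196733]
((291.76025390625, 205.0273895263672), (48.57207489013672, 49.62544250488281), 69.44395446777344) [[259.99997 190.99998]
 [306.46573 173.57533]
 [323.52054 219.0548 ]
 [277.05478 236.47945]]
[0.59848755 0.08465691 0.006     ]
[ 0.64459381 -0.03253623  0.006     ]
[ 0.52960045 -0.07616737  0.006     ]
[0.48451897 0.04024428 0.006     ]
```

```bash
ls pics
```

```text
scene0.npz
scene0.png
scene0z.png
top0.npz
top0.png
top0z.png
wrist0.npz
wrist0.png
```

View pics/top0z.png

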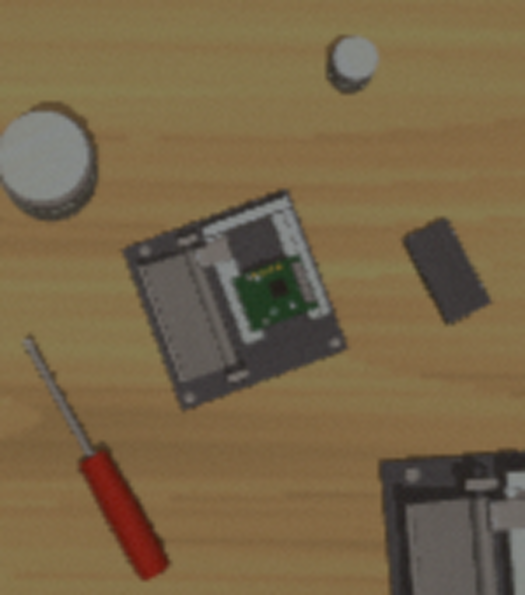

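View pics/scene0z.png

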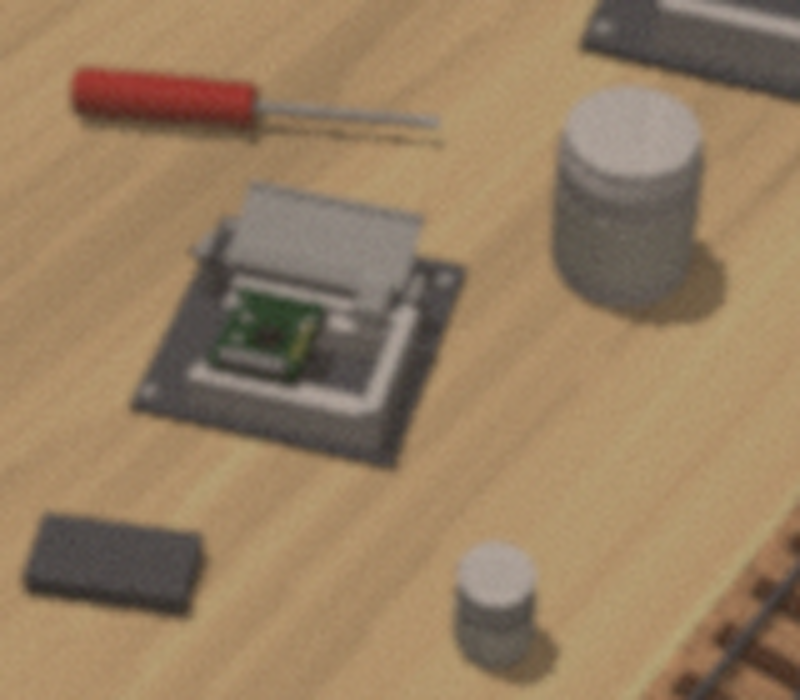

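arm_command(deltas=[{"slide":[1.8,3.55,0],"grip":0.38},{"slide":[3.6,7.1,0],"grip":0.38},{"slide":[5.4,10.65,0],"grip":0.38},{"slide":[7.2,14.2,0],"grip":0.38},{"slide":[9,17.75,0],"grip":0.38},{"slide":[10.8,21.3,0],"grip":0.38},{"slide":[12.6,24.85,0],"grip":0.38},{"slide":[14.4,28.4,0],"grip":0.38},{"slide":[16.2,31.95,0],"grip":0.38},{"slide":[18,35.5,0],"grip":0.38},{"slide":[19.8,39.05,0],"grip":0.38},{"slide":[21.6,42.6,0],"grip":0.38}])

```text
$.deltas[0]: bad value
```

arm_command(deltas=[{"slide":[1.8,3.55,-0.5],"grip":0.38},{"slide":[3.6,7.1,-1],"grip":0.38},{"slide":[5.4,10.65,-1.5],"grip":0.38},{"slide":[7.2,14.2,-2],"grip":0.38},{"slide":[7.8,15.6,-2],"grip":0.38},{"slide":[7.8,15.6,-2],"grip":0.38},{"slide":[7.8,15.6,-2],"grip":0.38},{"slide":[7.8,15.6,-2],"grip":0.38}])

```text
$.deltas[0]: bad value
```

```bash
python3 - <<'E'
from bench import sense,get_image
import cv2,numpy as np
s=sense(); print(s["clock"],s["eef_pos"],s["ee_rot"],s["force"],s["grip_width"])
d=get_image("wrist"); np.savez("pics/wrist1.npz",**d); cv2.imwrite("pics/wrist1.png",cv2.resize(d["frame"][:,:,::-1],(800,600),interpolation=cv2.INTER_CUBIC))
E
```

```text
0.15 [ 0.2234686  -0.58326507  0.23051314] [-3.08771080e+00 -5.71263254e-01  4.39071356e-04] [ 0.2658976  -0.72509266 -0.52142563] 1.0049197780491625
```

View pics/wrist1.png

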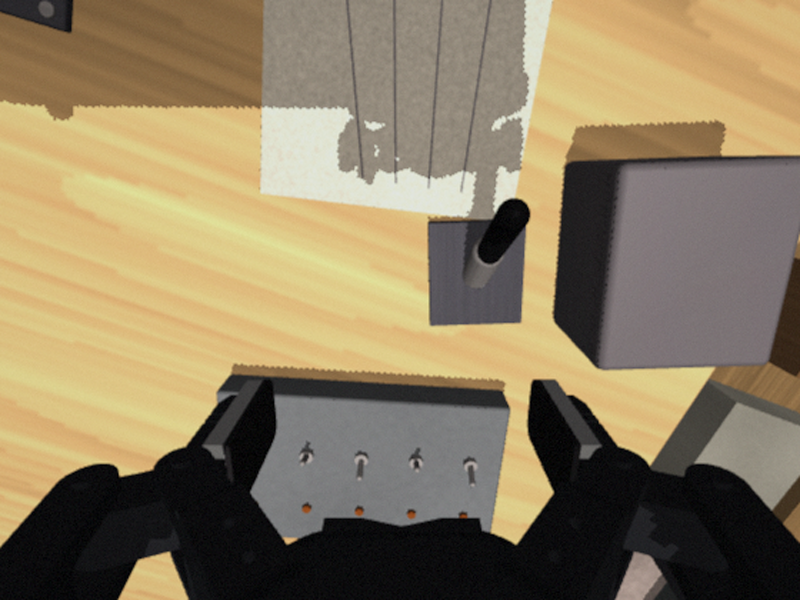

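The move was refused, probably because each row needs "angular". The picture shows the fingers fully open and nothing tall to the left, which is the way I'm going.

arm_command(deltas=[{"slide":[1.8,3.55,0],"angular":[0,0,0],"grip":0.38},{"slide":[3.6,7.1,0],"angular":[0,0,0],"grip":0.38},{"slide":[5.4,10.65,0],"angular":[0,0,0],"grip":0.38},{"slide":[7.2,14.2,0],"angular":[0,0,0],"grip":0.38},{"slide":[9,17.75,0],"angular":[0,0,0],"grip":0.38},{"slide":[10.8,21.3,0],"angular":[0,0,0],"grip":0.38},{"slide":[12.6,24.85,0],"angular":[0,0,0],"grip":0.38},{"slide":[14.4,28.4,0],"angular":[0,0,0],"grip":0.38},{"slide":[16.2,31.95,0],"angular":[0,0,0],"grip":0.38},{"slide":[18,35.5,0],"angular":[0,0,0],"grip":0.38},{"slide":[19.8,39.05,0],"angular":[0,0,0],"grip":0.38},{"slide":[21.6,42.6,0],"angular":[0,0,0],"grip":0.38}])

```text
clock: 1.2
eef_pos: [0.44, -0.1557, 0.2314]
ee_rot: [3.089, 0.571, 0.001]
force: [1.1, -1.3, -0.4]
grip_width: 0.686
```

arm_command(deltas=[{"slide":[1.8,3.55,-0.5],"angular":[0,0,0],"grip":0.38},{"slide":[3.6,7.1,-1],"angular":[0,0,0],"grip":0.38},{"slide":[5.4,10.65,-1.5],"angular":[0,0,0],"grip":0.38},{"slide":[7.2,14.2,-2],"angular":[0,0,0],"grip":0.38},{"slide":[7.8,15.6,-2],"angular":[0,0,0],"grip":0.38},{"slide":[7.8,15.6,-2],"angular":[0,0,0],"grip":0.38},{"slide":[7.8,15.6,-2],"angular":[0,0,0],"grip":0.38}])

```text
clock: 1.78
eef_pos: [0.5175, -0.0006, 0.211]
ee_rot: [-3.088, -0.575, 0.001]
force: [0.3, -0.1, 0.6]
grip_width: 0.693
```

```bash
python3 - <<'E'
from bench import sense,get_image
import cv2,numpy as np
s=sense(); print(s["clock"],s["eef_pos"],s["ee_rot"],s["force"],s["grip_width"])
d=get_image("wrist"); np.savez("pics/wrist1.npz",**d); cv2.imwrite("pics/wrist1b.png",cv2.resize(d["frame"][:,:,::-1],(800,600),interpolation=cv2.INTER_CUBIC))
E
```

```text
1.7833 [ 0.51754236 -0.00057419  0.21095508] [-3.08793292e+00 -5.75415210e-01  9.71536564e-04] [ 0.34601768 -0.10482423  0.57270549] 0.6931233946863072
```

View pics/wrist1b.png

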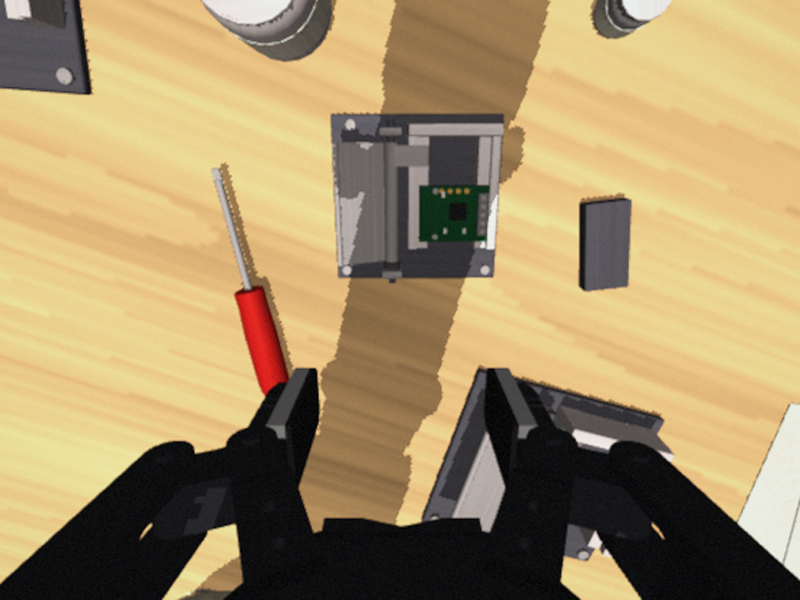

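The wrist view shows the jig plate with corners at about (332,114), (504,115), (494,277) and (340,278), the board at (455,212) and the screwdriver handle at (262,340), near the left finger.

```bash
python3 - <<'E'
from h import *
d=load("wrist1");P=cloud(d);f=d["frame"]
x0,y0,x1,y1=215,65,385,215
s=4.7
cv2.imwrite("pics/w1z.png",cv2.resize(f[y0:y1,x0:x1,::-1],None,fx=s,fy=s,interpolation=cv2.INTER_CUBIC))
# non-wood mask: low saturation
hsv=cv2.cvtColor(f,cv2.COLOR_RGB2HSV)
m=((P[...,2]>0.003)&(P[...,2]<0.06)).astype(np.uint8); m[:,:225]=0;m[:,375:]=0;m[:70]=0;m[205:]=0
m=cv2.morphologyEx(m,cv2.MORPH_OPEN,np.ones((5,5)))
cs,_=cv2.findContours(m,0,1);c=max(cs,key=cv2.contourArea);print(cv2.contourArea(c))
h=cv2.convexHull(c);ap=cv2.approxPolyDP(h,6,True)[:,0];print(ap)
for q in ap: print(q,ray(d,*q,0.006)[:2], P[q[1],q[0]])
manual=np.array([(332,114),(504,115),(494,277),(340,278)])/1.4286
W=np.array([ray(d,*q,0.006)[:2] for q in manual]);print(W)
J=np.array([(46,90),(46,-38),(-78,-38),(-78,90)])/1000.
def fit(W):
    A,B=J-J.mean(0),W-W.mean(0); th=np.arctan2((A[:,0]*B[:,1]-A[:,1]*B[:,0]).sum(),(A*B).sum()); R=np.array([[np.cos(th),-np.sin(th)],[np.sin(th),np.cos(th)]])
    o=W.mean(0)-R@J.mean(0); print("th",th,"o",o,"res",(W-(J@R.T+o))*1000); return th,o
th,o=fit(W)
R=np.array([[np.cos(th),-np.sin(th)],[np.sin(th),np.cos(th)]])
# green board
g=((hsv[...,0]>45)&(hsv[...,0]<85)&(hsv[...,1]>100)).astype(np.uint8)
cs,_=cv2.findContours(g,0,1);c=max(cs,key=cv2.contourArea);b=cv2.boxPoints(cv2.minAreaRect(c));
for q in b: print("board",q,(R.T@(ray(d,*q,0.030)[:2]-o))*1000)
t=load("top0");Q=cloud(t);S=cloud(load("scene0"))
for nm,X,F in(("w",P,f),("t",Q,t["frame"])):
    hh=cv2.cvtColor(F,cv2.COLOR_RGB2HSV); r=((hh[...,0]<6)|(hh[...,0]>174))&(hh[...,1]>180)&(hh[...,2]>60)
    pts=X[r]; pts=pts[(pts[:,2]>.005)&(pts[:,2]<.06)&(abs(pts[:,0]-.5)<.2)]; j=(pts[:,:2]-o)@R*1000; print(nm,len(j),j.min(0),j.max(0),np.percentile(pts[:,2],95))
# tall things near
a=P.reshape(-1,3);  a=Q.reshape(-1,3);sel=(a[:,2]>.06)&(a[:,2]<.1);j=(a[sel,:2]-o)@R*1000;k=(abs(j[:,0])<200)&(abs(j[:,1])<200);print("tin",j[k].min(0),j[k].max(0))
print("tcp jig",R.T@(np.array([.51754,-.00057])-o)*1000)
E
```

```text
13012.0
[[351  79]
 [344 193]
 [236 192]
 [232  79]]
[351  79] [ 0.64597143 -0.02941192] [ 0.64585066 -0.02928616  0.00676375]
[344 193] [ 0.530744   -0.07428565] [ 0.53103556 -0.07379018  0.00768812]
[236 192] [0.48633068 0.04437529] [0.48658038 0.04433605 0.0068317 ]
[232  79] [0.60110487 0.0871563 ] [0.60108621 0.08704808 0.00663655]
[[ 0.60051686  0.08652553]
 [ 0.64532648 -0.03178859]
 [ 0.53051049 -0.07670565]
 [ 0.48418202  0.04118599]]
th 0.37019923064025306 o [ 0.58945688 -0.0136455 ] res [[ 0.73834384 -0.37480305]
 [-0.76258195  0.63975304]
 [ 0.02107509  0.5860476 ]
 [ 0.00316303 -0.85099759]]
board [294. 130.] [-3.331409   25.10335431]
board [341. 130.] [ -3.45954558 -23.10103685]
board [341. 168.] [-42.73120368 -25.36120156]
board [294. 168.] [-42.60316554  24.69291732]
w 1446 [-175.60464154  137.58016394] [-83.11789199 170.79253079] 0.02682517761845156
t 307 [-178.90966052  137.99426318] [-87.28002679 168.05993071] 0.027071286051970223
tin [80.35558307 85.95649315] [144.44333072 152.13780346]
tcp jig [-62.31415792  38.20931551]
```

View pics/w1z.png

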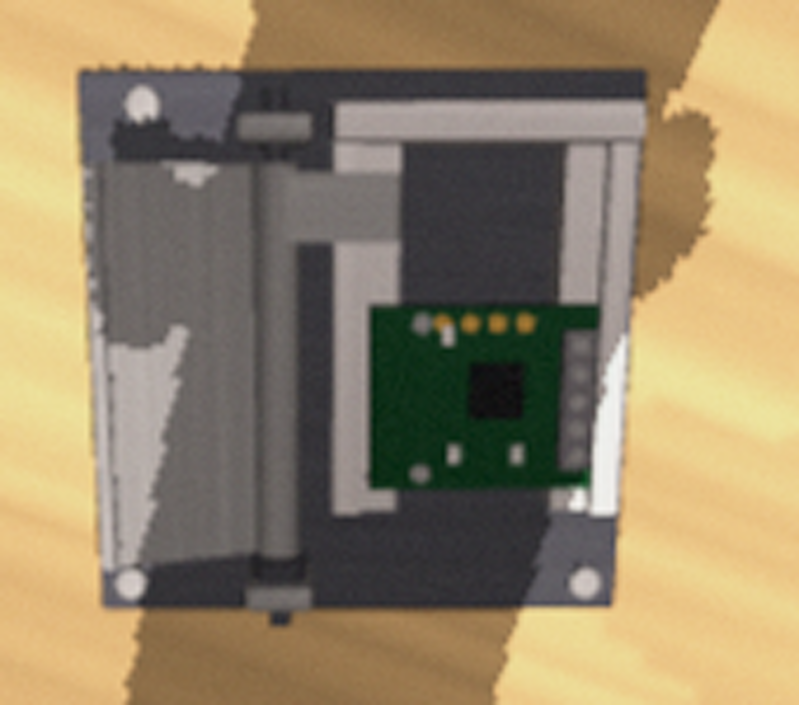

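```bash
python3 - <<'E'
from h import *
d=load("wrist1");P=cloud(d)
tcp=np.array([.51754,-.00057,.21096]);th=.3695
R=np.array([[np.cos(th),-np.sin(th)],[np.sin(th),np.cos(th)]])
L=(P-tcp); L[...,:2]=L[...,:2]@R; L*=1000
sel=(L[...,2]>-30)&(L[...,2]<40)&(d["range_z"]>0)
for nm,s in(("left",1),("right",-1)):
    q=L[sel&(s*L[...,1]>0)]; print(nm,len(q))
    for z in range(-12,40,4):
        k=q[(q[:,2]>=z)&(q[:,2]<z+4)]
        if len(k): print(z,len(k),np.round(k.min(0),1),np.round(k.max(0),1))
f=d["frame"][230:340,150:420,::-1]; cv2.imwrite("pics/fing.png",cv2.resize(cv2.convertScaleAbs(f,alpha=3),None,fx=2.9,fy=2.9,interpolation=cv2.INTER_CUBIC))
E
```

```text
left 1673
4 35 [-7.5 29.8  5.3] [10.3 30.4  8. ]
8 106 [-10.7  29.7   8. ] [11.9 39.2 12. ]
12 158 [-10.2  29.7  12. ] [12.  43.6 16. ]
16 180 [-9.9 29.7 16. ] [12.  43.3 20. ]
20 212 [-10.7  29.6  20. ] [12.1 43.6 24. ]
24 224 [-10.2  29.7  24. ] [11.9 43.3 28. ]
28 243 [-11.3  29.7  28. ] [11.9 43.5 31.9]
32 272 [-11.2  29.6  32. ] [12.3 43.5 36. ]
36 243 [-10.4  29.5  36. ] [12.  43.4 40. ]
right 1678
4 31 [ -7.7 -29.2   5.1] [  8.2 -28.7   8. ]
8 108 [-10.8 -40.5   8.1] [ 11.8 -28.6  12. ]
12 163 [-10.3 -42.3  12. ] [ 11.8 -28.6  16. ]
16 186 [-10.6 -42.7  16. ] [ 12.  -28.7  20. ]
20 199 [-10.6 -42.6  20. ] [ 11.9 -28.7  24. ]
24 239 [-10.7 -42.7  24. ] [ 12.1 -28.6  28. ]
28 238 [-11.1 -42.8  28.1] [ 11.8 -28.7  32. ]
32 262 [-10.7 -42.7  32. ] [ 12.  -28.6  36. ]
36 252 [-11.8 -42.6  36. ] [ 11.9 -28.6  40. ]
```

View pics/fing.png

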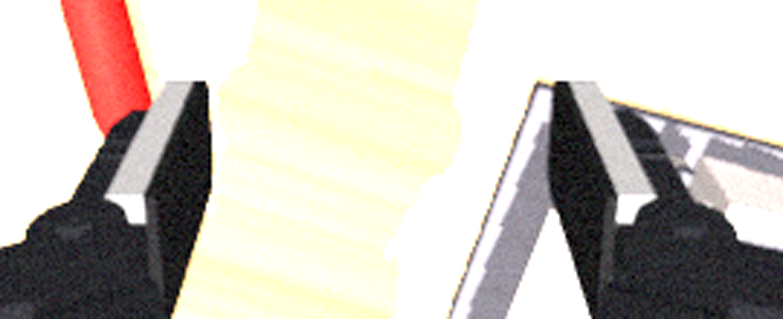

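arm_command(deltas=[{"slide":[0.1,-0.05,-3.5],"angular":[0,0,0],"grip":0.38},{"slide":[0.2,-0.05,-7],"angular":[0,0,0],"grip":0.38},{"slide":[0.2,-0.05,-10.5],"angular":[0,0,0],"grip":0.38},{"slide":[0.2,-0.05,-14],"angular":[0,0,0],"grip":0.38},{"slide":[0.2,-0.05,-16],"angular":[0,0,0],"grip":0.38},{"slide":[0.2,-0.05,-16.5],"angular":[0,0,0],"grip":0.38},{"slide":[0.2,-0.05,-16.5],"angular":[0,0,0],"grip":0.38},{"slide":[0.2,-0.05,-16.5],"angular":[0,0,0],"grip":0.38}])

```text
clock: 2.5
eef_pos: [0.5203, -0.0031, 0.0475]
ee_rot: [3.089, 0.569, 0.002]
force: [0.4, 0.5, 0.8]
grip_width: 0.696
```

```bash
cat > look.py <<'E'
from bench import sense,get_image
import cv2,numpy as np,sys
t=sys.argv[1]; s=sense(); p=s["eef_pos"]; o=np.array([.589,-.014]);c,n=np.cos(.37),np.sin(.37)
print(s["clock"],p.round(4),s["ee_rot"].round(3),s["force"].round(1),s["grip_width"].round(3),"jig",(np.array([[c,n],[-n,c]])@(p[:2]-o)*1000).round(1))
for k in sys.argv[2:]:
    d=get_image(k); np.savez(f"pics/{k}{t}.npz",**d); cv2.imwrite(f"pics/{k}{t}.png",cv2.resize(cv2.convertScaleAbs(d["frame"][:,:,::-1],alpha=1.3),(800,600),interpolation=cv2.INTER_CUBIC) if k=="wrist" else cv2.resize((d["frame"][160:260,230:380] if k=="top" else d["frame"][160:290,190:350])[:,:,::-1],None,fx=4.6,fy=4.6,interpolation=cv2.INTER_CUBIC))
E
python3 look.py A wrist scene
```

```text
Traceback (most recent call last):
  File "look.py", line 4, in <module>
    print(s["clock"],p.round(4),s["ee_rot"].round(3),s["force"].round(1),s["grip_width"].round(3),"jig",(np.array([[c,n],[-n,c]])@(p[:2]-o)*1000).round(1))
                                                                         ^^^^^^^^^^^^^^^^^^^^^
AttributeError: 'float' object has no attribute 'round'
```

```bash
sed -i 's/s\["grip_width"\].round(3)/round(float(s["grip_width"]),3)/' look.py; python3 look.py A wrist scene
```

```text
2.5 [ 0.5203 -0.0031  0.0475] [3.089e+00 5.690e-01 2.000e-03] [0.4 0.5 0.8] 0.696 jig [-60.1  35. ]
```

View pics/wristA.png

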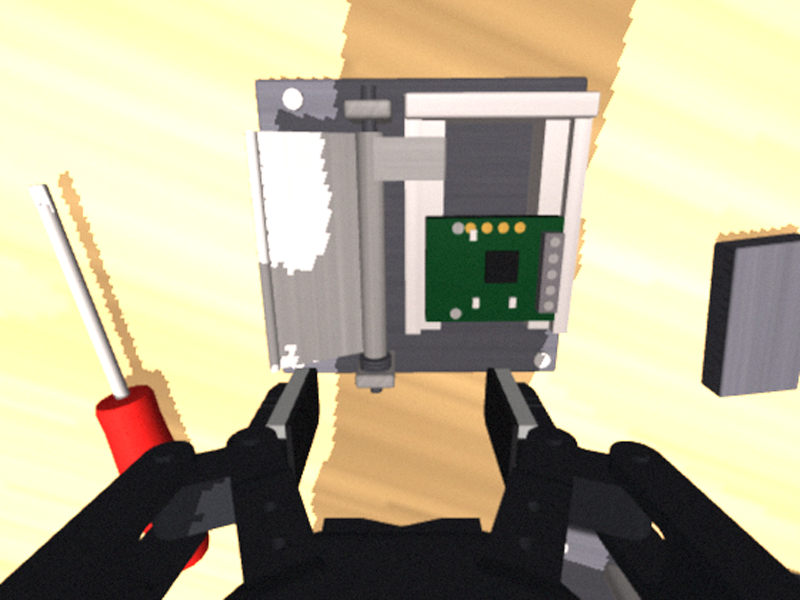

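View pics/sceneA.png

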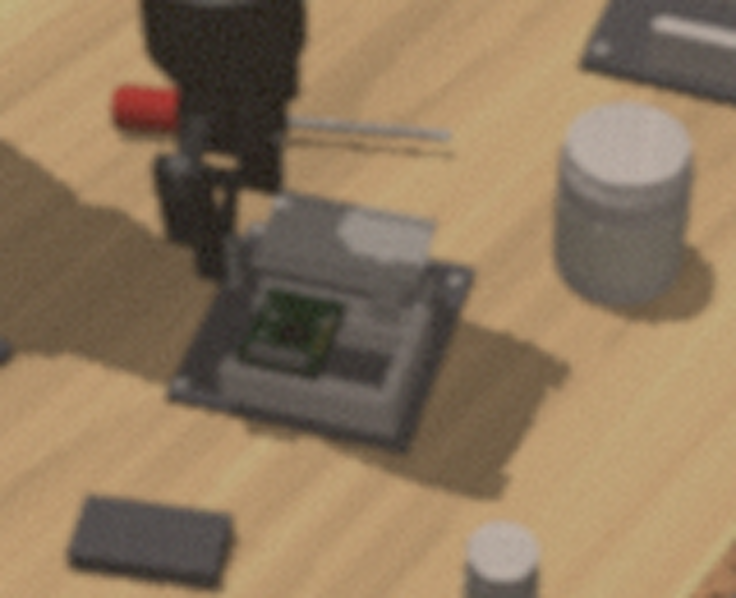

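The close view shows the plate corners at about (256,80), (586,79), (556,370) and (273,370), and the board's rear edge on row 321. I'll refine the jig pose from these.

```bash
cat > meas.py <<'E'
from h import *
d=load("wristA");P=cloud(d)
man=np.array([(256,80),(586,79),(556,370)])*.7
W=np.array([ray(d,*q,0.006)[:2] for q in man]); J=np.array([(46,90),(46,-38),(-78,-38)])/1000.
A,B=J-J.mean(0),W-W.mean(0); th=np.arctan2((A[:,0]*B[:,1]-A[:,1]*B[:,0]).sum(),(A*B).sum()); R=np.array([[np.cos(th),-np.sin(th)],[np.sin(th),np.cos(th)]])
o=W.mean(0)-R@J.mean(0); print("th",th,"o",o,"res",((W-o)@R-J)*1000)
def jg(u,v,z): return ((ray(d,u*.7,v*.7,z)[:2]-o)@R*1000).round(1)
print("board",[jg(*q,.03) for q in((427,216),(427,321),(558,321))])
print("stop top",jg(405,118,.032),jg(597,116,.032)); print("rail rear",jg(406,333,.022))
print("tip edge L",[ (P[int(v*.7),int(u*.7)]) for u,v in((290,395),(515,395))])
tcp=np.array([.5203,-.0031]);print("tcp",(tcp-o)@R*1000)
L=P.copy();L[...,:2]=(P[...,:2]-o)@R;L*=1000
a=L[(L[...,2]>49)&(L[...,2]<75)]
for s in(1,-1):
    k=a[(s*(a[:,1]-36)>0)&(abs(a[:,1]-36)<60)&(a[:,0]<-30)]; print(k.min(0),k.max(0))
E
python3 meas.py
```

```text
th 0.36990078384090097 o [ 0.58948947 -0.01261973] res [[ 0.06509823 -0.9106038 ]
 [-0.40120432  0.97780198]
 [ 0.33610609 -0.06719818]]
board [array([-2.8, 24.5]), array([-43.7,  24.1]), array([-44. , -27.4])]
stop top [30.1 32.4] [ 30.3 -32.1]
rail rear [-52.   32.2]
tip edge L [array([0.51872997, 0.03234785, 0.07500576]), array([ 0.54303605, -0.02983415,  0.07610824])]
tcp [-61.06811296  33.88942837]
[-71.58576358  63.50978482  51.85439003] [-48.74661879  77.74636698  74.99444921]
[-72.21010666  -8.8078134   52.92707185] [-48.81990873   5.31532296  74.99094242]
```

arm_command(deltas=[{"slide":[-0.05,0.15,-0.5],"angular":[0,0,0],"grip":0.38},{"slide":[-0.05,0.15,-1],"angular":[0,0,0],"grip":0.38},{"slide":[-0.05,0.15,-1.5],"angular":[0,0,0],"grip":0.38},{"slide":[-0.05,0.15,-1.9],"angular":[0,0,0],"grip":0.38},{"slide":[-0.05,0.15,-2.3],"angular":[0,0,0],"grip":0.38},{"slide":[-0.05,0.15,-2.6],"angular":[0,0,0],"grip":0.38},{"slide":[-0.05,0.15,-2.8],"angular":[0,0,0],"grip":0.38},{"slide":[-0.05,0.15,-2.9],"angular":[0,0,0],"grip":0.38},{"slide":[-0.05,0.15,-2.9],"angular":[0,0,0],"grip":0.38}])

```text
clock: 3.35
eef_pos: [0.519, -0.0002, 0.0172]
ee_rot: [-3.089, -0.572, 0.0]
force: [-1.7, 2.2, 4.8]
grip_width: 0.689
```

```bash
python3 look.py B wrist scene
```

```text
3.35 [ 5.19e-01 -2.00e-04  1.72e-02] [-3.089 -0.572  0.   ] [-1.7  2.2  4.8] 0.689 jig [-60.2  38.2]
```

View pics/wristB.png

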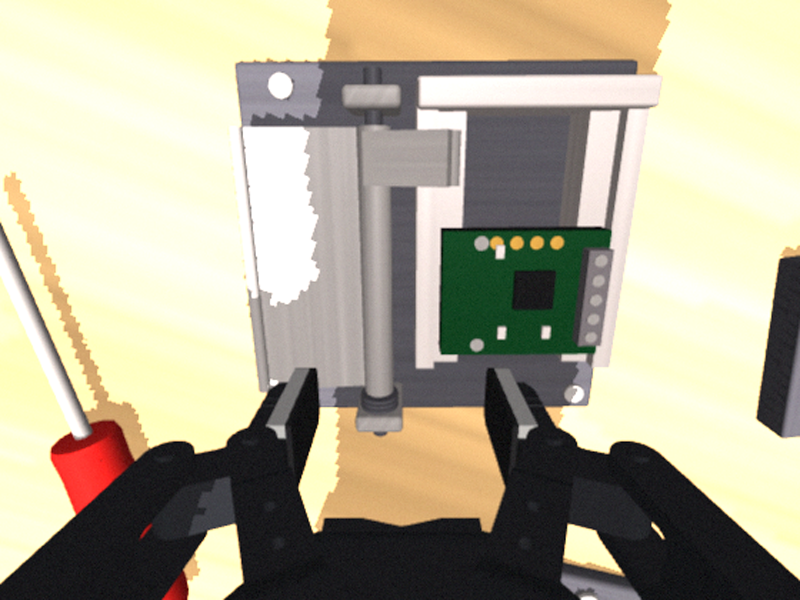

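View pics/sceneB.png

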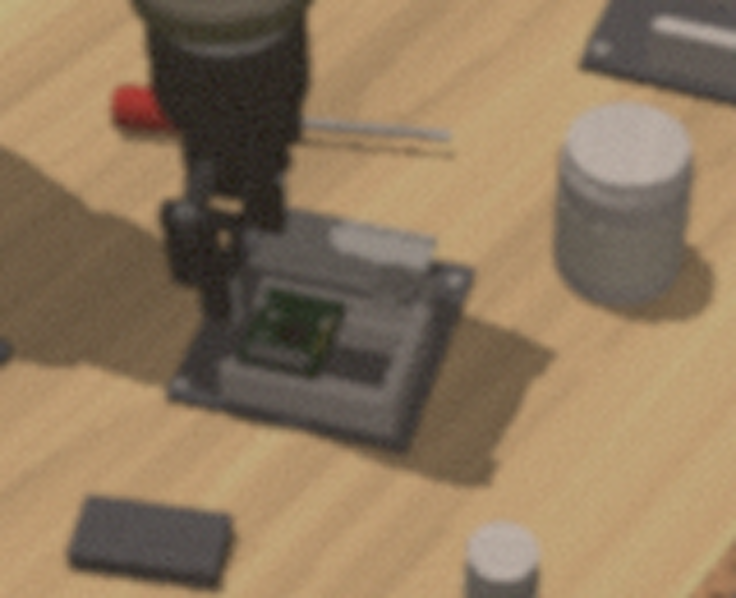

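The tab is down, with the jaw edge visibly raised at about (455,157) and 4.8 N on the tool. I'll measure the clip angle from depth.

```bash
cat > tab.py <<'E'
from h import *;import sys
d=load(sys.argv[1]);P=cloud(d);o=np.array([.5895,-.0128]);th=.37
R=np.array([[np.cos(th),-np.sin(th)],[np.sin(th),np.cos(th)]]);L=P.copy();L[...,:2]=(P[...,:2]-o)@R;L*=1000
k=L[(L[...,0]>0)&(L[...,0]<24)&(L[...,1]>52)&(L[...,1]<80)&(L[...,2]>12)&(L[...,2]<50)]
p=np.polyfit(k[:,1],k[:,2],1);print("tab slope",p[0],"angle",.45-np.arctan(p[0]),"z at 72",np.polyval(p,72),len(k))
g=L[(L[...,0]>11)&(L[...,0]<23)&(L[...,1]>18)&(L[...,1]<36)&(L[...,2]>27)];
if len(g): q=np.polyfit(g[:,1],g[:,2],1);print("goose slope",q[0],g[:,2].max())
E
python3 tab.py wristA;python3 tab.py wristB
python3 - <<'E'
from h import *
d=load("wristB");P=cloud(d);o=np.array([.5895,-.0128]);th=.37
R=np.array([[np.cos(th),-np.sin(th)],[np.sin(th),np.cos(th)]]);L=P.copy();L[...,:2]=(P[...,:2]-o)@R;L*=1000
for s in(1,-1):
    a=L[(L[...,2]>18)&(L[...,2]<60)&(s*(L[...,1]-37)>24)&(s*(L[...,1]-37)<50)&(L[...,0]<-47)&(L[...,0]>-75)&(d["range_z"]<.2)]
    print(len(a),a.min(0),a.max(0)) if len(a) else 0
E
```

```text
tab slope 0.4852575910981843 angle -0.0017842775382632126 z at 72 33.104148898548324 3003
goose slope 11.266020904763819 191.01638990473234
tab slope 0.08559788905670401 angle 0.36461025520113155 z at 72 23.016000149142293 3735
goose slope 0.022677299097778617 46.452486755934345
2786 [-71.88166478  61.01149285  20.49862036] [-47.00375725  86.983403    59.99834769]
1894 [-72.67629776  -5.7535881   21.89897151] [-49.02651823   8.69859761  59.98511833]
```

arm_command(deltas=[{"slide":[0,0,-0.1],"angular":[0,0,0],"grip":0.38},{"slide":[0,0,-0.1],"angular":[0,0,0],"grip":0.38},{"slide":[0.3,0.12,-0.1],"angular":[0,0,0],"grip":0.38},{"slide":[0.6,0.23,-0.1],"angular":[0,0,0],"grip":0.38},{"slide":[0.9,0.35,-0.1],"angular":[0,0,0],"grip":0.38},{"slide":[1.2,0.47,-0.1],"angular":[0,0,0],"grip":0.38},{"slide":[1.5,0.58,-0.1],"angular":[0,0,0],"grip":0.38},{"slide":[1.5,0.58,-0.1],"angular":[0,0,0],"grip":0.38}])

```text
clock: 4.12
eef_pos: [0.5341, 0.0041, 0.0163]
ee_rot: [3.088, 0.57, -0.001]
force: [-3.1, -2.2, 4.9]
grip_width: 0.689
```

```bash
python3 look.py C wrist scene; python3 tab.py wristC
```

```text
4.1167 [0.5341 0.0041 0.0163] [ 3.088e+00  5.700e-01 -1.000e-03] [-3.1 -2.2  4.9] 0.689 jig [-44.7  36.7]
tab slope 0.04850991832514345 angle 0.40152807941603785 z at 72 22.013066494939746 3360
goose slope 0.05111746677343906 47.25850499919561
```

View pics/wristC.png

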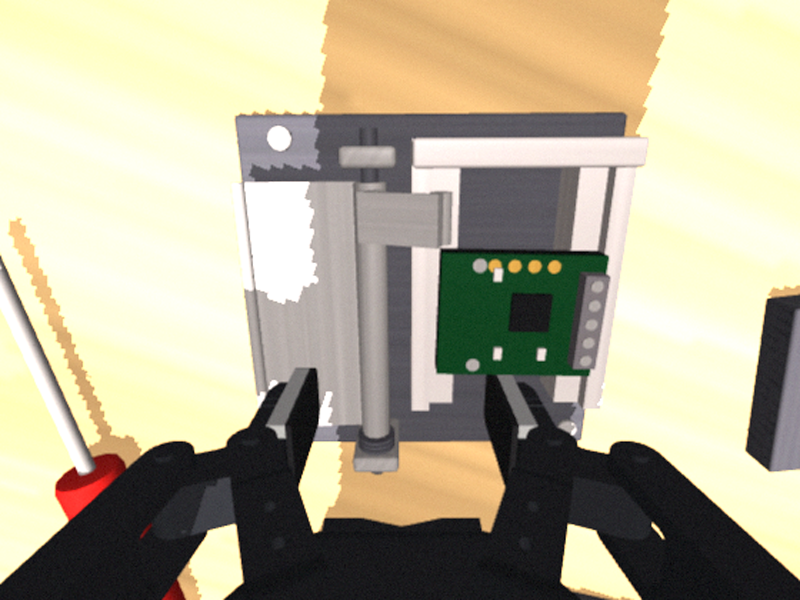

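The board is being pushed squarely, with its rear edge on row 375 at the right finger. The clip angle is 0.40, so I'll carry on.

arm_command(deltas=[{"slide":[0.3,0.12,0],"angular":[0,0,0],"grip":0.38},{"slide":[0.6,0.23,0],"angular":[0,0,0],"grip":0.38},{"slide":[0.9,0.35,0],"angular":[0,0,0],"grip":0.38},{"slide":[1.2,0.47,0],"angular":[0,0,0],"grip":0.38},{"slide":[1.5,0.58,0],"angular":[0,0,0],"grip":0.38},{"slide":[1.8,0.7,0],"angular":[0,0,0],"grip":0.38},{"slide":[2.0,0.78,0],"angular":[0,0,0],"grip":0.38},{"slide":[2.0,0.78,0],"angular":[0,0,0],"grip":0.38}])

```text
clock: 4.88
eef_pos: [0.554, 0.0118, 0.0163]
ee_rot: [3.088, 0.57, -0.002]
force: [-2.3, -1.8, 5.9]
grip_width: 0.69
```

```bash
python3 look.py D wrist scene; python3 tab.py wristD
```

```text
4.8833 [0.554  0.0118 0.0163] [ 3.088e+00  5.700e-01 -2.000e-03] [-2.3 -1.8  5.9] 0.69 jig [-23.3  36.7]
tab slope 0.043988789937421405 angle 0.40603955013630455 z at 72 21.90697310049588 2907
goose slope 0.6689314842595941 47.19670500035511
```

View pics/wristD.png

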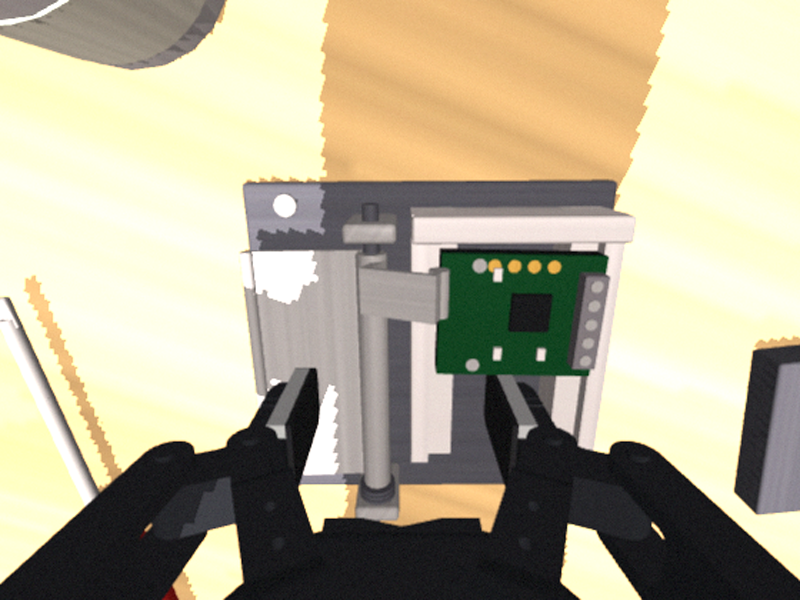

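The board's leading edge (row 251) is just short of the stop face (row 243), with the jaw above it. I'll nudge it home.

arm_command(deltas=[{"slide":[0.07,0.03,0],"angular":[0,0,0],"grip":0.38},{"slide":[0.14,0.05,0],"angular":[0,0,0],"grip":0.38},{"slide":[0.19,0.07,0],"angular":[0,0,0],"grip":0.38},{"slide":[0.19,0.07,0],"angular":[0,0,0],"grip":0.38}])

```text
clock: 5.32
eef_pos: [0.5554, 0.0123, 0.0162]
ee_rot: [3.088, 0.57, -0.003]
force: [-4.4, -1.6, 5.9]
grip_width: 0.693
```

```bash
python3 look.py E wrist scene; python3 tab.py wristE
```

```text
5.3167 [0.5554 0.0123 0.0162] [ 3.088e+00  5.700e-01 -3.000e-03] [-4.4 -1.6  5.9] 0.693 jig [-21.8  36.7]
tab slope 0.04043523129954125 angle 0.4095867844149158 z at 72 21.814124859338325 2880
goose slope 0.670141790504383 46.80016941868424
```

View pics/wristE.png

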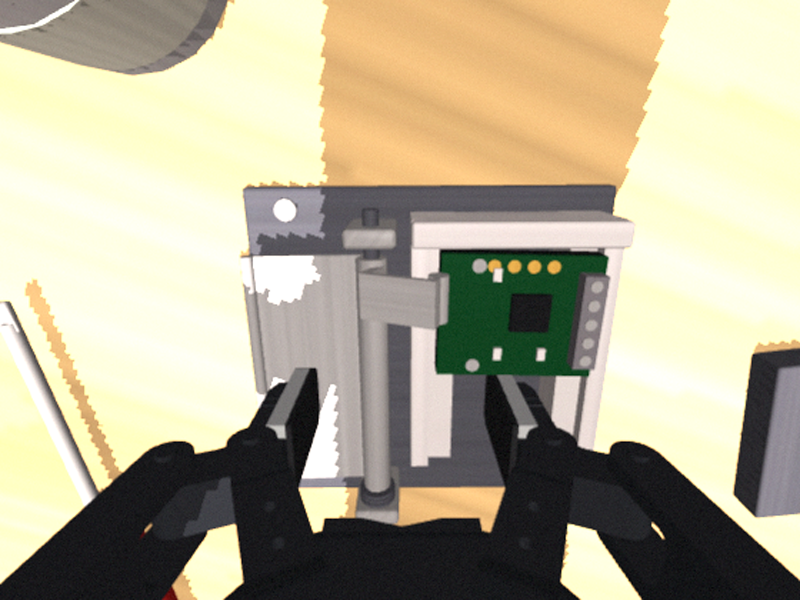

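arm_command(deltas=[{"slide":[0.05,0.02,0],"angular":[0,0,0],"grip":0.38},{"slide":[0.1,0.04,0],"angular":[0,0,0],"grip":0.38},{"slide":[0.1,0.04,0],"angular":[0,0,0],"grip":0.38}])

```text
clock: 5.67
eef_pos: [0.5564, 0.0127, 0.0162]
ee_rot: [3.088, 0.57, -0.003]
force: [-3.8, -1.4, 5.9]
grip_width: 0.694
```

```bash
python3 look.py F wrist scene; python3 tab.py wristF
```

```text
5.6667 [0.5564 0.0127 0.0162] [ 3.088e+00  5.700e-01 -3.000e-03] [-3.8 -1.4  5.9] 0.694 jig [-20.7  36.7]
tab slope 0.03846944083923463 angle 0.41154951927615135 z at 72 21.823732410047253 2879
goose slope 0.6786123720703229 47.16880830207289
```

View pics/wristF.png

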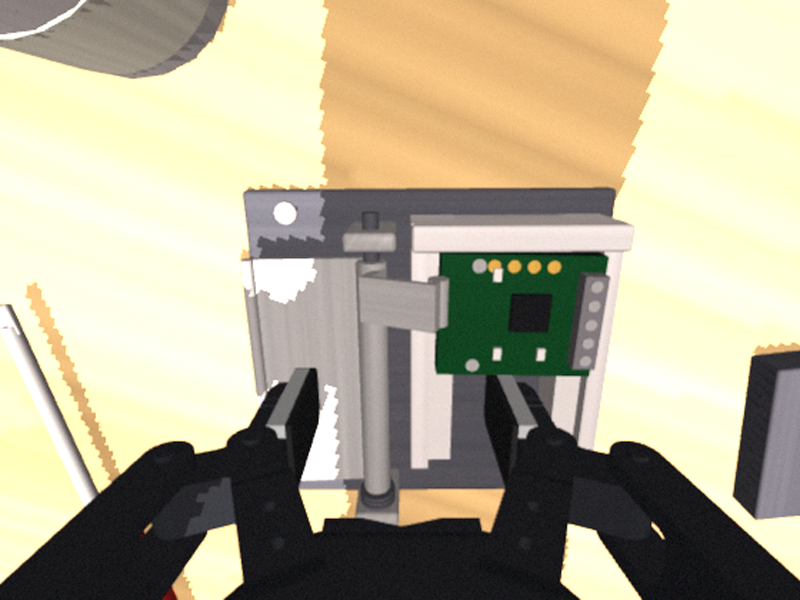

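arm_command(deltas=[{"slide":[0.05,0.02,0],"angular":[0,0,0],"grip":0.38},{"slide":[0.1,0.04,0],"angular":[0,0,0],"grip":0.38},{"slide":[0.1,0.04,0],"angular":[0,0,0],"grip":0.38}])

```text
clock: 6.02
eef_pos: [0.5571, 0.0129, 0.0161]
ee_rot: [3.088, 0.569, -0.004]
force: [-4.4, -0.8, 6.1]
grip_width: 0.688
```

```bash
python3 look.py G wrist; python3 tab.py wristG
```

```text
6.0167 [0.5571 0.0129 0.0161] [ 3.088  0.569 -0.004] [-4.4 -0.8  6.1] 0.688 jig [-20.   36.6]
tab slope 0.036036180731872765 angle 0.41397940606263245 z at 72 21.73474583786524 2862
goose slope 0.6877487817908042 47.537392819155286
```

View pics/wristG.png

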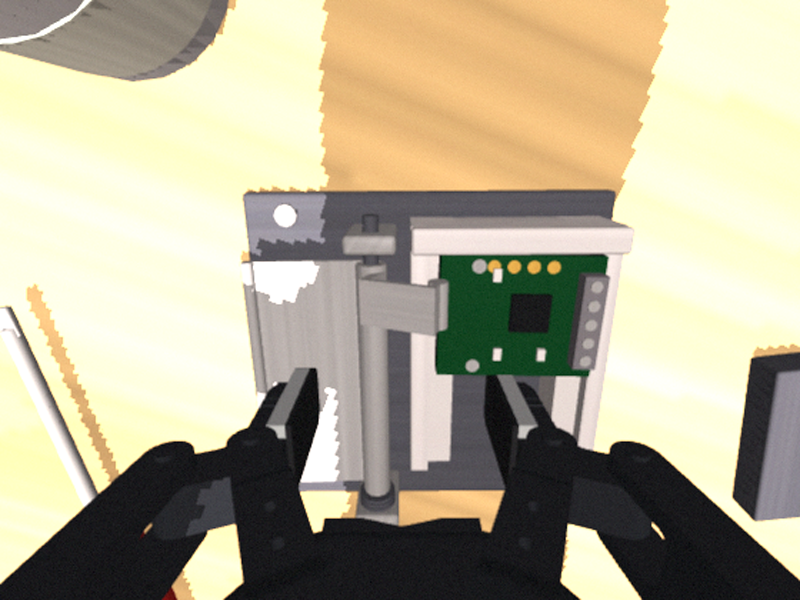

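arm_command(deltas=[{"slide":[0.05,0.02,0],"angular":[0,0,0],"grip":0.38},{"slide":[0.1,0.04,0],"angular":[0,0,0],"grip":0.38},{"slide":[0.1,0.04,0],"angular":[0,0,0],"grip":0.38}])

```text
clock: 6.32
eef_pos: [0.5573, 0.0129, 0.016]
ee_rot: [3.088, 0.569, -0.006]
force: [-7.9, -3.3, 9.1]
grip_width: 0.69
```

```bash
python3 look.py H wrist; python3 tab.py wristH
```

```text
6.3167 [0.5573 0.0129 0.016 ] [ 3.088  0.569 -0.006] [-7.9 -3.3  9.1] 0.69 jig [-19.9  36.6]
tab slope 0.029327735182524305 angle 0.42068066889939976 z at 72 21.58198840888365 2838
goose slope 0.7037245415939768 47.05774632605386
```

View pics/wristH.png

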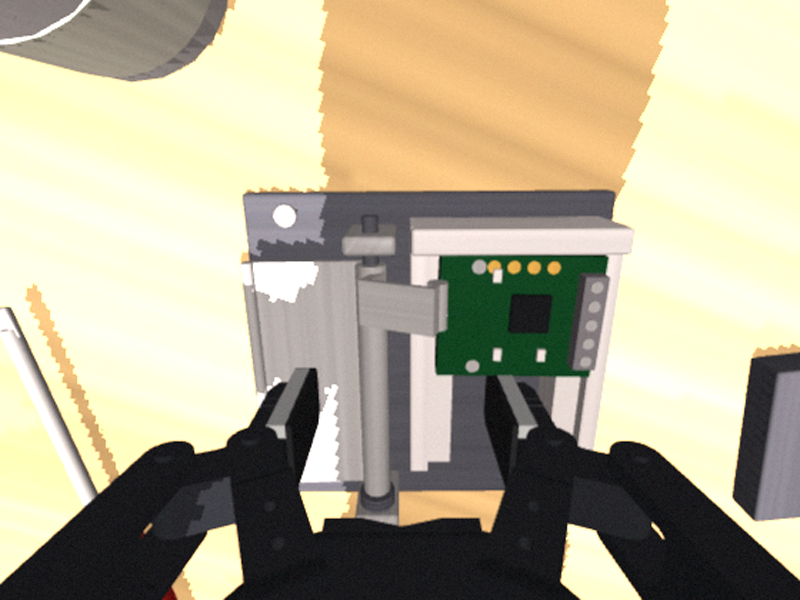

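The TCP stalled at jig x -19.9 while the horizontal force rose to 8.5 N. The board edge (row 255) is now flush with the stop, so it is home. I'll back off first to unload the board, then lift.

arm_command(deltas=[{"slide":[-0.1,-0.04,0],"angular":[0,0,0],"grip":0.38},{"slide":[-0.25,-0.1,0],"angular":[0,0,0],"grip":0.38},{"slide":[-0.45,-0.17,0],"angular":[0,0,0],"grip":0.38},{"slide":[-0.45,-0.17,0],"angular":[0,0,0],"grip":0.38},{"slide":[-0.45,-0.17,0],"angular":[0,0,0],"grip":0.38}])

```text
clock: 6.78
eef_pos: [0.5561, 0.0126, 0.0173]
ee_rot: [3.089, 0.57, 0.005]
force: [1.5, 0.1, 5.2]
grip_width: 0.693
```

```bash
python3 look.py I wrist; python3 tab.py wristI
```

```text
6.7833 [0.5561 0.0126 0.0173] [3.089 0.57  0.005] [1.5 0.1 5.2] 0.693 jig [-21.   36.7]
tab slope 0.0800949824462923 angle 0.3700756365762442 z at 72 22.889046378053408 2891
goose slope 0.5687316486993568 46.39794732384217
```

View pics/wristI.png

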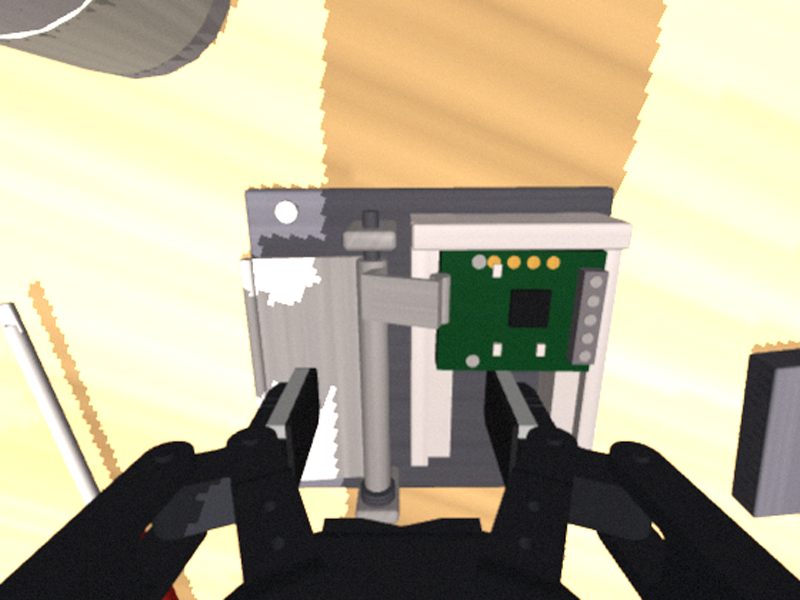

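The board has stayed against the stop (board and stop both at row 250) and the finger is off it. Now a little farther back, then up.

arm_command(deltas=[{"slide":[-0.2,-0.07,0],"angular":[0,0,0],"grip":0.38},{"slide":[-0.2,-0.07,0.3],"angular":[0,0,0],"grip":0.38},{"slide":[-0.2,-0.07,0.6],"angular":[0,0,0],"grip":0.38},{"slide":[-0.2,-0.07,0.9],"angular":[0,0,0],"grip":0.38},{"slide":[-0.2,-0.07,1.3],"angular":[0,0,0],"grip":0.38},{"slide":[-0.2,-0.07,1.8],"angular":[0,0,0],"grip":0.38},{"slide":[-0.2,-0.07,2.5],"angular":[0,0,0],"grip":0.38},{"slide":[-0.2,-0.07,4],"angular":[0,0,0],"grip":0.38},{"slide":[-0.2,-0.07,7],"angular":[0,0,0],"grip":0.38},{"slide":[-1.5,-0.5,11],"angular":[0,0,0],"grip":0.38},{"slide":[-3,-1.2,14],"angular":[0,0,0],"grip":0.38},{"slide":[-3,-1.2,14],"angular":[0,0,0],"grip":0.38}])

```text
clock: 7.83
eef_pos: [0.5259, 0.0006, 0.1632]
ee_rot: [3.086, 0.57, 0.013]
force: [1.2, -0.0, -0.4]
grip_width: 0.687
```

```bash
python3 look.py K wrist scene top; python3 tab.py wristK; python3 - <<'E'
from h import *
d=load("wristK");f=d["frame"];s=4.2
cv2.imwrite("pics/Kz.png",cv2.resize(f[70:210,200:390,::-1],None,fx=s,fy=s,interpolation=cv2.INTER_CUBIC))
E
```

```text
7.8333 [0.5259 0.0006 0.1632] [3.086 0.57  0.013] [ 1.2 -0.  -0.4] 0.687 jig [-53.5  36.4]
tab slope 0.30550467635301787 angle 0.1535007261342799 z at 72 28.4025930972904 923
goose slope 0.31207490779415936 42.00999330032856
```

View pics/wristK.png

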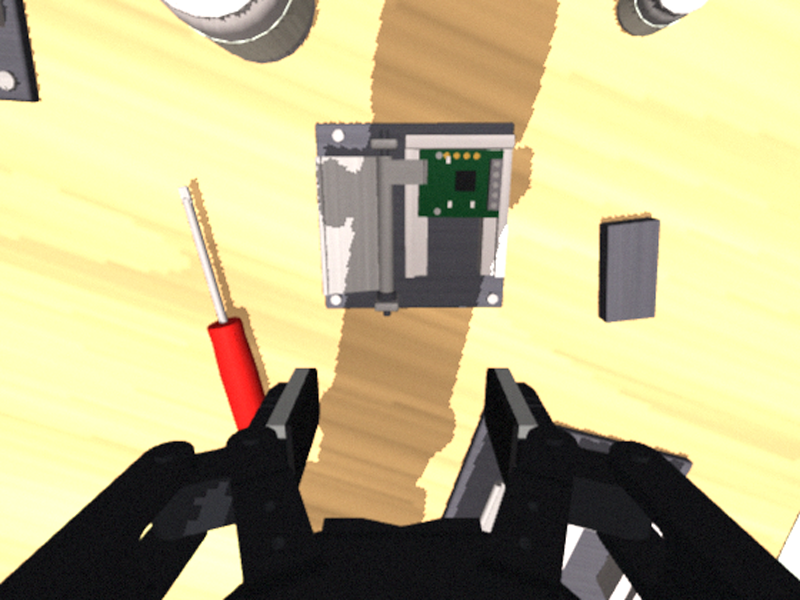

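View pics/Kz.png

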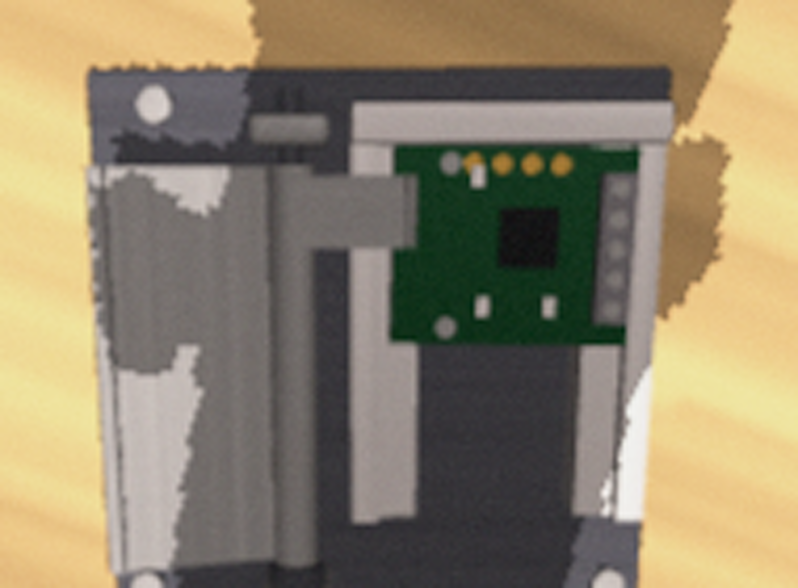

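View pics/sceneK.png

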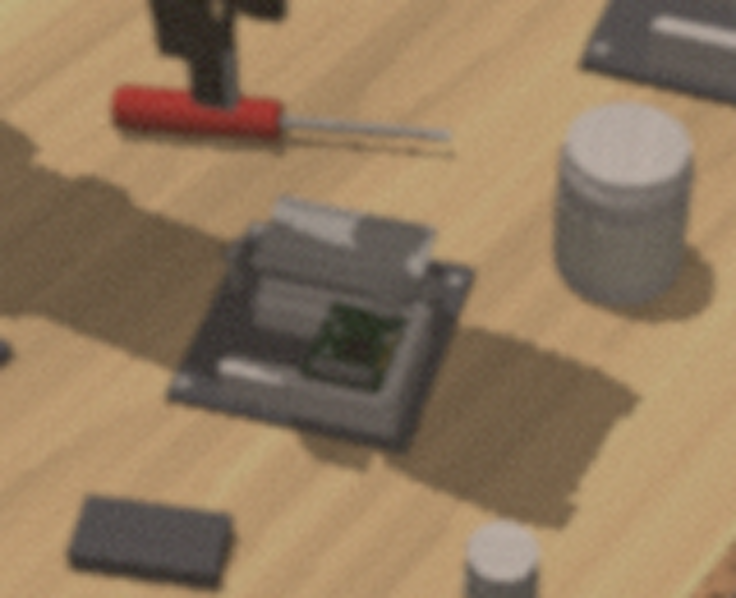

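The clip is down on the board (angle about 0.15), and the board's front edge meets the stop face. One numeric check of the board position, then I'll hand in.

```bash
python3 - <<'E'
from h import *
d=load("wristK")
g=lambda u,v:(200+u/4.2,70+v/4.2)
man=[g(90,68),g(669,68)]
o=None
# local frame from stop top rear edge & rail rear end
th=.37;R=np.array([[np.cos(th),-np.sin(th)],[np.sin(th),np.cos(th)]])
q=lambda u,v,z:(ray(d,*g(u,v),z)[:2]@R*1000)
s=q(500,142,.032)[0];r=q(385,521,.022)[0];b=q(500,343,.030)[0];f=q(500,144,.030)[0];p=q(380,68,.006)[0]
print("stop-rear edge",s-b,"expect 40; rear-railend",b-r,"expect 40; plate front - rear",p-b,"expect 56; board len",f-b)
d1=load("wrist1");
for n in("K",""):
    pass
from bench import sense
print(sense()["joint_velocities"].round(3),sense()["clock"])
E
```

```text
stop-rear edge 40.49711010162741 expect 40; rear-railend 41.106588500345595 expect 40; plate front - rear 56.53728469408111 expect 56; board len 40.1614493311323
[-0.007  0.033  0.003  0.019  0.002 -0.006 -0.002] 7.9833
```

```bash
python3 -c "
from bench import ticket
print(ticket.hand_in())"
```

```text
the job is handed in; nothing more can be done
None
```

The board is loaded in the smallest jig: it sits home against the end stop with the spring clip down on it. I handed the job in at about 8 s, with the arm clear of everything.

- **How it went:** One fingertip held the thumb tab down, with the clip angle at 0.40–0.42 while it pushed. The other fingertip pushed the board along its rails under the raised jaw. It stopped moving at the end stop as the push force rose to about 8.5 N. I drew the pushing finger back off the board before lifting, so the clip closed without dragging it.
- **Board position:** The stop face to the board's rear edge measured 40.5 mm (40 expected). The plate's front edge to the board's rear edge measured 56.5 mm (56 expected). The rail end to the board's rear edge gave 41.1 mm (40 expected), so that one was 1.1 mm off. All three are within the camera's roughly 2 mm accuracy.
- **Clip:** Its angle measured about 0.15, against 0.17 nominal for resting on the board.
- **Other objects:** The tin, pot, block and screwdriver looked undisturbed in the last pictures. I judged that by eye and did not measure it.
- **Refused move:** My first two move calls were rejected because the "angular" field was missing. Nothing moved, and I re-sent them with it.

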